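# Lift the pipe coupon off its pegs with the C-hook and bed it in the V-rest

### The job

Pick up the C-hook by its upright handle and, with it alone, lift the long round pipe piece up and off its pair of pegs, never letting the gripper touch the pipe. Bed it gently in the V-rest, lying along the V and about centred over it; the rest's screw jack may stand at any height, so feel for it. Then draw the hook out and stand it back upright on its pad, leaving everything else as it was.

Things in the scene. Friction and masses are not known exactly. Their poses are not given: they have to be found in the camera images.
- hook: Steel C-hook standing upright on the pad, loose, 0.35 kg, 155 long, 60 wide, 152 mm high. Origin: on its underside below the handle; z up, x along the prong towards its tip. Cross foot: x -105 to -75, 60 mm wide, 12 high. Back post 14 mm square at x = -92. Top arm 14 mm wide, z 86 to 100, x -99 to 15. The C is open to the front, between prong (z 12) and arm (z 86).
- hook_handle (a point): Middle of the hook's handle, an upright black rubber block 30 (x) x 22 (y) x 52 mm high on top of the arm, z 100 to 152 mm above the hook's underside. Grip it from above, across y. Axes as the hook's.
- hook_tip (a point): Top of the upturned end of the hook's prong. The prong is a flat bar 14 mm wide (y), 12 mm thick (z 0 to 12), from the foot (x = -75) to x = +50 mm; its last 8 mm (x 42 to 50) turn up to z = 26 mm. Axes as the hook's; this point is at x = 46, z = 26 mm.
- pad: Fixed grey plastic pad, 200 (x) x 90 (y) x 6 mm thick, where the hook stands. Origin: centre of its underside, at table height; the top is 6 mm above.
- pipe: Long round pipe piece, plain steel, 60 mm long, outside diameter 80, inside diameter 68 mm, about 0.3 to 0.6 kg. Origin: its centre; x along its axis (either end may be used; it may roll about x). It hangs on one of the stand's three pairs of pegs, the pegs running through it.
- stand: Fixed peg stand facing the robot (-x). Origin: at table height, below the middle pair of pegs. Base plate 360 mm wide (y), 120 mm deep. Open grey back frame: four posts and a crossbar along y, front face at x = +80, top at z = 165 mm. Three pairs of level pegs at y = -120, 0 and +120 mm, pointing to -x, with axes at z = 150 mm. A round pipe's centre hangs at z = 126 mm.
- peg_ends (a point): Middle of the outer ends of the middle pair of pegs (stand x = -45, z = 150 mm). Each pair is two 8 mm rods, 18 mm either side of the pair's middle (28 mm clear between them); the outer ends turn up to z = 169 mm, outer face at x = -49. A round pipe must rise at least 18 mm to pass over them. Axes as the stand's.
- rest: Fixed base of the V-rest, plate 110 x 100 x 12 mm. Origin: centre of its underside, at table height; x along the V's groove, y across. Above it, on a screw jack locked at a height that is not told, a grey 90 degree V, 44 mm long (x), 94 mm wide, ends open. A pipe of 80 mm diameter bedded in it has its centre straight above the origin, between z = 91 and 142 mm by the jack.
- short_pipe: Short round pipe piece, steel, 30 mm long, same diameters, hanging on another pair of pegs; leave it. Origin: its centre, x along its axis.
- square_tube: Square tube piece, steel, 60 mm long, 74 mm square, wall 6 mm, hanging on another pair of pegs; leave it. Origin: its centre, x along its axis.
- brush: Hand brush lying on the table, a bystander; origin at its underside.
- hammer: Hammer lying on the table, a bystander; origin at its underside.
- wrench: Wrench lying on the table, a bystander; origin at its underside.
- can: Spray can standing upright, 64 mm diameter, 150 mm high, a bystander; origin at its underside.
- tee: Welded steel T-piece, 120 x 90 x 68 mm, a bystander; origin at its underside.
Not all that is in view belongs to the job. Of the things shaped like the pad, the grey one is meant.

How it is judged (in metres and radians):
On the way, in this order (a step that is already met when the one before it is completed fails the run):
1. the pipe is off its pegs, out in front of the stand, carried by the hook alone (contact force between pipe and hook above 1 N and contact force between pipe and stand below 0.1 N and contact force between pipe and rest below 0.1 N and x of pipe in the frame of stand below -0.085 m), for 0.2 s.
2. the pipe lies bedded in the V-rest with the hook no longer bearing on it (x of pipe in the frame of rest between -0.02 and 0.02 m and y of pipe in the frame of rest between -0.006 and 0.006 m and z of pipe in the frame of rest above 0.08 m and angle between the x axis of pipe and the x axis of rest, either way round below 0.12 rad and contact force between pipe and rest above 1 N and contact force between pipe and hook below 0.1 N and linear speed of pipe below 0.03 m/s), for 0.2 s.
At the end, for the whole second after the job is handed in: The pipe rests in the V, within 20 mm of its middle along the groove, 6 mm across and 0.12 rad of its direction, free of the hook; the hook stands still on its pad, upright within 0.1 rad, its origin within 70 mm of the pad's middle along the pad and 30 mm across (x of pipe in the frame of rest between -0.02 and 0.02 m and y of pipe in the frame of rest between -0.006 and 0.006 m and z of pipe in the frame of rest above 0.08 m and angle between the x axis of pipe and the x axis of rest, either way round below 0.12 rad and contact force between pipe and rest above 1 N and contact force between pipe and hook below 0.1 N and linear speed of each of pipe, hook below 0.02 m/s and angle between hook's own z axis and vertical below 0.1 rad and x of hook in the frame of pad between -0.07 and 0.07 m and y of hook in the frame of pad between -0.03 and 0.03 m and z of hook in the frame of pad between 0.002 and 0.012 m); the robot touches nothing.
It fails at once if the gripper or arm touches the pipe (contact force between any of the fingers, the arm and pipe above 0.5 N).
It fails at once if the pipe is dropped or pressed hard onto the rest (over 40 N) (contact force between pipe and rest above 40 N).
It fails at once if the pipe is dropped on the table or other things (height (world z) of pipe below 0.07 m).
It fails at once if another hanging piece or a bystander is shifted by more than 30 mm (distance of any of short_pipe, square_tube, brush, hammer, wrench, can, tee from where it was at the start of the episode above 0.03 m).
It also fails if it takes over 72 s, if anything falls off the work surface, if the arm or the gripper's body presses on something with over 40 N, if the wrist force passes 120 N, or if a joint passes its speed limit or range.

### The arm

A 7-joint arm with a two-finger parallel gripper is mounted at the origin on the work surface. World frame = base frame: x ahead of the robot, y to its left, z up, the work surface at z = 0. Lengths are in mm, angles in rad, forces in N, time in s.
With the tool pointing down it reaches from about 400 to 875 mm from the base axis. Payload 6.5 kg.
Tool frame: the origin (TCP) lies on the centre line of the jaws, within the pads' length; the fingertips stand 14 mm ahead of it and the grasp point (between the pads) lies 5 mm behind it (r.tcp_to_tips is the distance from the TCP to the fingertips, in mm); z points along the fingers, y is the line along which they close (so a half turn about z gives the same grasp; the last joint's range is limited). The gripper opens to 85 mm and grips with 20 to 120 N. Pads are 22 mm wide; open, the fingers measure 114 mm over their backs; the gripper's body (76 mm by 85 mm) begins 54 mm behind the grasp point. The pads swing forward as they close: fully open they stand 13 mm farther back than shut.
Start: joints at [1.167, 0.536, -0.004, 1.538, 0.003, 1.067, -0.071], TCP at [215.414, -613.259, 245.29] pointing down, gripper open.
Joint ranges: [-2.7, 2.7], [-0.37, 2.16], [-1.27, 1.26], [0.24, 2.4], [-1.31, 4.45], [0.19, 1.91], [-2.76, 2.76]. Speed limits (rad/s): [2.39, 2.39, 3.14, 3.14, 3.14, 3.14, 3.14].

### API

Orientations are given as a rotation vector (axis times angle).
In Python, from bench import observe, viewer, job, models, r gives the robot as it stands.
- The arm moves only by the tool move_arm, never from a script. Its argument "series" is a list of rows, each an object with "angular": the turn, a rotation vector about the tool's x, y, z in rad, a list of three; "translation": the shift along the tool's x, y, z in m, a list of three; "claw": the opening in per cent of the stroke, from 0 (shut) to 100 (fully open). A call has 1 to 10 rows; each row shifts and turns the commanded pose from where the row before left it, along the tool's axes as they then stand; what a row does not reach is not made up. A row lasts 1/12 s, in which the tool goes at most 41.7 mm and 7.16 degrees, less where a joint would pass 70% of its speed; a pose out of reach is approached as far as the arm can. A call with a gripper value outside its range is refused whole. The fingers move at their own pace and stop on an object; "grip_force" is the grip in N (left out, the last holds). Time passes only in rows, so rows that do not move let the fingers close. It gives the time, the measured TCP pose, the force, the opening and the grip force at its end, in the units of the state.
- observe(): the state, without advancing time (a new reading comes with each control period).
- viewer.grab_frame(name): name is "scene" or "side" or "wrist"; returns a dict with "img" (384x512x3 uint8, red, green, blue), "range_z" (384x512 float32, mm along the optical axis (not along the pixel's ray), 0 where there is no reading), "intrinsics" (3x3 intrinsics, pixels), "eye" and "rotation" of the camera in the world. Camera axes: x right, y down, z forward; pixel columns grow to the right and rows downward; lengths in mm; the calibration is good to about 2 mm. A picture is of the moment at which its call begins.
- job.finish_job(): hands the job in; it is judged then, once.
Trained networks look in the newest picture that a camera, given by its name, has taken for a name from the list of things; names that differ only in an ending like _2 or _b are one class to them, and where a whole thing is asked for, a point or a joint stands for the part that bears it (a point fixed in the world has none). Each returns a list of dicts, best first, with "confidence" (0 to 1); they miss things now and then, are a little off and sometimes report something else, mostly with a low value. They report only what shows in the picture. A call takes as long as a camera call. They do not tell look-alikes from the thing itself.
- models.masks_of(camera, query): "pixels" (384x512 bool, what is visible of it) and "extent" ([left, top, right, bottom] in pixels, round what is visible of it).
The state is a dict: "time_s": time; "joints": joint angles; "dq": joint speeds; "tau": joint torques, N m; "position": TCP position; "ee_rot": TCP orientation; "force": force on the tool from outside, world axes, zero at the start; "wrist_torque": the same for the moment, N m; "finger_gap": finger opening in mm; "gripper_force": force on a finger pad.
Only numpy, scipy, OpenCV 4.12 (cv2) and the standard library are available. Lean on these libraries where they do the work, as an engineer would, in place of code of your own. Each camera call takes 0.05 s, during which the arm holds its last target. There are 200 camera calls.

## Working session

There is one attempt and no reset: what is moved stays moved. The work goes in short steps, Python scripts to look and compute and a tool call to move; the robot and the scene stay as the last step left them, time stands still between calls to the robot, and variables do not carry over. Pictures are saved under pics/ and viewed, at most 10 in all, crops included, and the job is handed in when it is done.

Besides the shell and the picture viewer there is one more tool, called after "Request:" as a command line: name --argument value ..., lists and objects as JSON in quotes. move_arm: Moves the arm, as the interface text tells. Its arguments: {"type":"object","properties":{"series":{"type":"array","items":{"type":"object","properties":{"angular":{"type":"array","items":{"type":"number"}},"translation":{"type":"array","items":{"type":"number"}},"claw":{"type":"number"}}}},"grip_force":{"type":"number"}},"required":["series"]}

```bash
ls; mkdir -p pics; cat > h.py <<'E'
import numpy as np, cv2
from bench import observe, viewer, job, models, r
def pts(f,m=None):
    Z=f["range_z"]; K=np.array(f["intrinsics"]); v,u=np.nonzero((Z>0)&(m if m is not None else True))
    z=Z[v,u]; P=np.c_[(u-K[0,2])/K[0,0]*z,(v-K[1,2])/K[1,1]*z,z]
    return P@np.array(f["rotation"]).T+np.array(f["eye"]),u,v
def save(f,n): cv2.imwrite("pics/"+n,f["img"][:,:,::-1])
E
python3 - <<'E'
from h import *
print(observe())
for c in ["scene","side"]:
    f=viewer.grab_frame(c); save(f,c+"0.png"); np.savez(c+"0.npz",**f); print(c,f["eye"],f["rotation"],f["intrinsics"])
    for q in ["hook","hook_handle","pad","pipe","stand","rest","short_pipe","square_tube","can","tee","hammer","brush","wrench"]:
        for d in models.masks_of(c,q)[:3]:
            P,_,_=pts(f,d["pixels"]); 
            if len(P): print(q,round(d["confidence"],2),d["extent"],np.median(P,0).round(),np.percentile(P,2,0).round(),np.percentile(P,98,0).round())
E
```

```text
pics
{'time_s': 0.0, 'joints': array([ 1.16682615,  0.53716909, -0.00446918,  1.53887642,  0.00255993,
        1.06730165, -0.07117557]), 'dq': array([-0.00241163, -0.00030568, -0.00081221,  0.00058753,  0.00089691,
        0.00046287, -0.00082181]), 'tau': array([-7.47630729e-04, -5.83427095e+01,  1.04819532e+00, -2.59104770e+01,
        1.23422669e-02,  9.62061138e-03,  1.69011344e-05]), 'position': array([ 215.20862727, -612.68939708,  244.40958887]), 'ee_rot': array([-3.09518389e+00, -5.27922054e-01,  5.81473242e-04]), 'force': array([0.31752336, 0.32381312, 0.35377531]), 'wrist_torque': array([0.01170261, 0.00228149, 0.04926252]), 'gripper_force': 0.0, 'finger_gap': 85.33838478842729}
scene [1033.48174162  260.42445725  984.8415616 ] [-1.37335903 -2.31176608  0.77691625] [[351.40985076   0.         256.4725003 ]
 [  0.         351.40985076 183.69988821]
 [  0.           0.           1.        ]]Traceback (most recent call last):
  File "<stdin>", line 7, in <module>
  File "h.py", line 6, in pts
    return P@np.array(f["rotation"]).T+np.array(f["eye"]),u,v
           ~~~~~~~~~~~~~~~~~~~~~~~~~~~^~~~~~~~~~~~~~~~~~~
ValueError: operands could not be broadcast together with shapes (679,) (3,)
```

```bash
sed -i 's/P@np.array(f\["rotation"\]).T/P@cv2.Rodrigues(np.array(f["rotation"],float))[0].T/' h.py
python3 - <<'E'
from h import *
for c in ["scene","side"]:
    f=viewer.grab_frame(c); save(f,c+"0.png"); np.savez(c+"0.npz",**f); print(c,f["eye"],f["rotation"])
    for q in ["hook","hook_handle","pad","pipe","stand","rest","short_pipe","square_tube","can","tee","hammer","brush","wrench"]:
        for d in models.masks_of(c,q)[:3]:
            P,_,_=pts(f,d["pixels"]); 
            if d["confidence"]>.3: np.save(f"m_{c}_{q}.npy",P) if d["confidence"]>.5 else 0
            if len(P): print(q,round(d["confidence"],2),d["extent"],np.median(P,0).round(),np.percentile(P,2,0).round(),np.percentile(P,98,0).round())
E
```

```text
scene [1033.48174162  260.42445725  984.8415616 ] [-1.37335903 -2.31176608  0.77691625]
hook 0.71 [222.1, 178.1, 260.2, 223.9] [476. -88.  29.] [ 416. -109.    6.] [560. -56. 158.]
hook 0.19 [208.2, 187.0, 263.1, 239.2] [515. -82.   5.] [ 397. -140.    1.] [584. -45.   9.]
hook_handle 0.87 [218.7, 177.1, 258.2, 224.0] [474. -88.  32.] [ 405. -119.    3.] [561. -55. 159.]
hook_handle 0.69 [145.3, 186.2, 189.2, 230.2] [ 611. -280.   12.] [ 547. -344.   -1.] [ 661. -226.   84.]
hook_handle 0.31 [293.5, 237.8, 327.2, 276.2] [596. 195. 156.] [561. 156.  90.] [620. 230. 166.]
pad 0.94 [367.7, 165.5, 399.4, 213.9] [168. 307.   5.] [ 64. 259.   0.] [255. 357.  10.]
pad 0.9 [203.2, 118.6, 251.9, 150.5] [ 205. -304.    5.] [ 105. -364.    0.] [ 294. -249.    9.]
pad 0.87 [210.2, 191.8, 263.9, 238.3] [515. -81.   5.] [ 396. -140.    1.] [583. -45.   9.]
pipe 0.7 [289.9, 236.3, 325.9, 276.3] [598. 195. 155.] [562. 158.  90.] [621. 231. 166.]
stand 0.69 [231.7, 214.3, 369.9, 334.2] [667. 204.  13.] [559.  28.   7.] [695. 369. 166.]
stand 0.22 [105.7, 178.9, 144.1, 215.7] [ 630. -448.    8.] [ 577
[... 1682 characters left out ...]
200. 128.] [555. 156.  89.] [613. 232. 165.]
stand 0.79 [75.5, 170.4, 216.7, 286.1] [637. 231.  13.] [545.  27.   4.] [680. 374. 165.]
rest 0.67 [261.0, 166.5, 297.2, 204.2] [ 585. -278.   14.] [ 540. -345.    0.] [ 652. -225.   84.]
square_tube 0.58 [94.8, 212.4, 141.0, 254.0] [578. 316. 126.] [553. 274.  85.] [619. 350. 161.]
can 0.8 [211.9, 156.6, 229.0, 203.0] [678. -98.  88.] [ 665. -135.    6.] [768. -82. 150.]
tee 0.62 [288.7, 156.4, 321.9, 185.7] [ 615. -446.   20.] [ 575. -515.    0.] [ 638. -392.   67.]
brush 0.86 [96.7, 295.3, 140.8, 371.6] [375. 444.  17.] [327. 348.  -1.] [467. 497.  21.]
wrench 0.92 [184.4, 262.7, 230.6, 306.9] [393. 200.   6.] [315. 176.  -2.] [487. 228.   9.]
```

View pics/scene0.png

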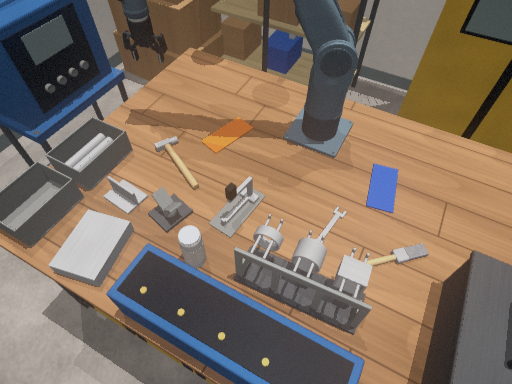

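View pics/side0.png

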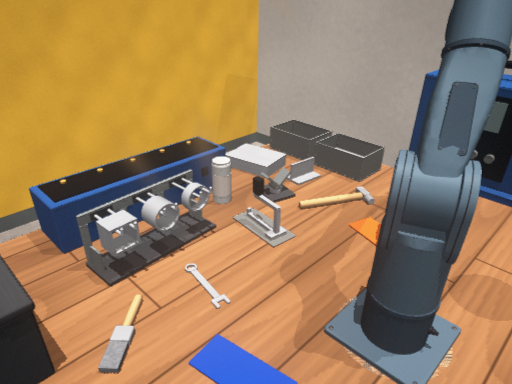

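The scene view shows the hook on the grey pad at about (238,205), the black handle at (231,190), the pipe on the middle pegs at (308,258) and the V-rest at (170,208). The side view agrees. Next I'll fit the poses from the merged point clouds.

```bash
python3 - <<'E'
from h import *
A=[];C=[]
for c in ["scene","side"]:
    f=dict(np.load(c+"0.npz")); P,u,v=pts(f); A.append(P); C.append(f["img"][v,u])
n=[len(a) for a in A]; P=np.vstack(A); col=np.vstack(C)
cam=np.r_[np.zeros(n[0]),np.ones(n[1])]
def sel(x0,x1,y0,y1,z0,z1,cm=None):
    m=(P[:,0]>x0)&(P[:,0]<x1)&(P[:,1]>y0)&(P[:,1]<y1)&(P[:,2]>z0)&(P[:,2]<z1)
    if cm is not None:m&=cam==cm
    return m
def rect(name,m):
    Q=P[m]
    if len(Q)<5: print(name,len(Q));return
    print(name,len(Q),cv2.minAreaRect(Q[:,:2].astype(np.float32)),Q.mean(0).round(1))
for cm in (0,1,None):
    print("cam",cm)
    rect("padtop",sel(370,600,-150,-35,3.5,9,cm))
    rect("arm",sel(380,600,-150,-35,92,106,cm))
    rect("handletop",sel(380,600,-150,-35,147,165,cm))
    rect("prong",sel(380,600,-150,-35,14,23,cm))
    rect("restplate",sel(520,690,-350,-215,8,16,cm))
    rect("restV",sel(520,690,-350,-215,30,95,cm))
    rect("stdbar",sel(480,720,10,400,155,175,cm))
    rect("stdbase",sel(480,720,10,400,8,18,cm))
    m=sel(480,660,140,250,85,167,cm)
    rect("pipe",m)
# top-down height/colour map of rest, pipe, hook
def tm(x0,x1,y0,y1,s,):
    H=int((x1-x0)*s);W=int((y1-y0)*s);im=np.zeros((H,W,3),np.uint8);zb=np.full((H,W),-9.)
    m=sel(x0,x1,y0,y1,-5,180)
    for p,cc in zip(P[m],col[m]):
        i=int((x1-p[0])*s);j=int((y1-p[1])*s)
        if 0<=i<H and 0<=j<W and p[2]>zb[i,j]:
            zb[i,j]=p[2];im[i,j]=cv2.applyColorMap(np.uint8([[np.clip(p[2]*1.5,0,255)]]),cv2.COLORMAP_JET)[0,0] if p[2]>2 else cc//3
    return im
a=tm(500,720,20,380,.55);a=tm(480,700,30,380,1);b=tm(380,720,-370,-30,1)
im=np.zeros((340,350+340,3),np.uint8);im[:220,:350]=a;im[:,350:]=b
cv2.imwrite("pics/top.png",im)
E
```

```text
cam 0
padtop 736 ((487.8031005859375, -89.43612670898438), (104.04479217529297, 204.39356994628906), 87.09397888183594) [508.3 -89.    5.7]
arm 108 ((471.4615783691406, -89.61956787109375), (16.067481994628906, 114.13704681396484), 82.62882995605469) [463.8 -85.6 101.4]
handletop 76 ((513.8031616210938, -96.21515655517578), (22.589984893798828, 31.788402557373047), 80.4848861694336) [514.8 -95.3 156. ]
prong 242 ((485.1324768066406, -91.55987548828125), (58.5689697265625, 154.1435089111328), 80.20782470703125) [466.  -87.1  17.5]
restplate 589 ((604.8972778320312, -278.580078125), (103.86207580566406, 110.2081069946289), 74.56147766113281) [ 613.2 -271.7   11.3]
restV 395 ((604.0499267578125, -279.8060302734375), (99.36692810058594, 45.402652740478516), 75.00389862060547) [ 604.1 -287.8   64.5]
stdbar 2238 ((610.2371215820312, 194.4602508544922), (139.85423278808594, 358.63897705078125), 2.7912774085998535) [619.9 224.4 161.5]
stdbase 3180 ((633.1771850585938, 195.3456573486328), (121.89266967773438, 359.4614562988281), 3.187612295150757) [646.7 199.9  11.7]
pipe 980 ((600.5933837890
[... 1815 characters left out ...]
, 79.60692596435547) [462.3 -87.   17.3]
restplate 863 ((601.73291015625, -280.01214599609375), (105.68053436279297, 117.18801879882812), 76.291259765625) [ 603.5 -271.4   11.2]
restV 668 ((600.8603515625, -278.9407043457031), (99.37109375, 52.015228271484375), 75.15172576904297) [ 599.8 -286.8   62.5]
stdbar 3811 ((606.7063598632812, 193.70970153808594), (145.5519256591797, 360.6307373046875), 3.4492082595825195) [616.9 228.6 161.2]
stdbase 5956 ((589.6586303710938, 192.46295166015625), (209.11563110351562, 363.1165771484375), 3.187612295150757) [632.4 205.7  11.5]
pipe 2025 ((599.90283203125, 194.865478515625), (134.22349548339844, 85.50198364257812), 9.458597183227539) [589.5 196.  137.9]
```

View pics/top.png

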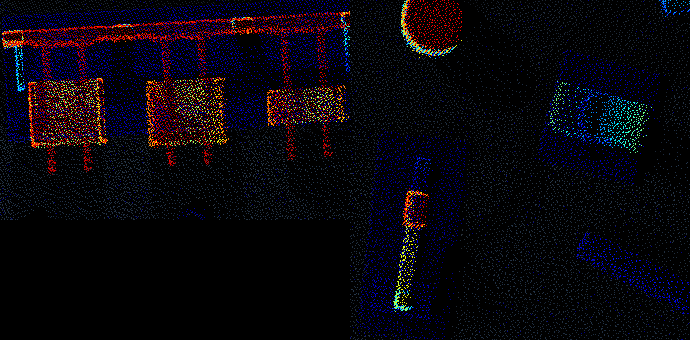

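The maps show the hook at yaw about -8.5° with its handle at about (510,-95), the stand at yaw about 3.2°, the pipe centre at about (588,194), and the V-rest at about (601,-279) with its groove at -15°. I'll move above the handle now.

Request:
move_arm --series '[{"angular": [0, 0, 0.122], "translation": [0, 0, 0], "claw": 100}, {"angular": [0, 0, 0.122], "translation": [0, 0, 0], "claw": 100}, {"angular": [0, 0, 0.122], "translation": [0, 0, 0], "claw": 100}, {"angular": [0, 0, 0.122], "translation": [0, 0, 0], "claw": 100}, {"angular": [0, 0, 0], "translation": [0.0134, -0.0348, -0.003], "claw": 100}, {"angular": [0, 0, 0], "translation": [0.0134, -0.0348, -0.003], "claw": 100}, {"angular": [0, 0, 0], "translation": [0.0134, -0.0348, -0.003], "claw": 100}, {"angular": [0, 0, 0], "translation": [0.0134, -0.0348, -0.003], "claw": 100}, {"angular": [0, 0, 0], "translation": [0.0134, -0.0348, -0.003], "claw": 100}, {"angular": [0, 0, 0], "translation": [0.0134, -0.0348, -0.003], "claw": 100}]'

```text
time_s: 2.33
position: [326.8, -417.2, 263.6]
ee_rot: [3.132, -0.236, 0.001]
force: [0.6, 1.3, 0.0]
finger_gap: 85.5
gripper_force: 0.0
```

Request:
move_arm --series '[{"angular": [0, 0, 0], "translation": [0.0134, -0.0348, 0], "claw": 100}, {"angular": [0, 0, 0], "translation": [0.0134, -0.0348, 0], "claw": 100}, {"angular": [0, 0, 0], "translation": [0.0134, -0.0348, 0], "claw": 100}, {"angular": [0, 0, 0], "translation": [0.0134, -0.0348, 0], "claw": 100}, {"angular": [0, 0, 0], "translation": [0.0134, -0.0348, 0], "claw": 100}, {"angular": [0, 0, 0], "translation": [0.0134, -0.0348, 0], "claw": 100}, {"angular": [0, 0, 0], "translation": [0.0134, -0.0348, 0], "claw": 100}, {"angular": [0, 0, 0], "translation": [0.0134, -0.0348, 0], "claw": 100}, {"angular": [0, 0, 0], "translation": [0.0134, -0.0348, 0], "claw": 100}, {"angular": [0, 0, 0], "translation": [0, 0, 0], "claw": 100}]'

```text
time_s: 3.17
position: [495.9, -119.0, 263.8]
ee_rot: [-3.13, 0.219, -0.005]
force: [-0.0, 0.9, -0.3]
finger_gap: 85.5
gripper_force: 0.0
```

```bash
cat >> h.py <<'E'
from scipy.spatial.transform import Rotation as Ro
def pose():
    s=observe(); R=Ro.from_rotvec(s["ee_rot"]).as_matrix(); return s,np.array(s["position"]),R,np.degrees(np.arctan2(R[1,0],R[0,0]))
def plan(x,y,z,yaw):
    s,p,R,w=pose(); d=np.array([x,y,z])-p; W=np.radians(yaw)
    T=np.c_[[np.cos(W),np.sin(W),0],[np.sin(W),-np.cos(W),0],[0,0,-1]]
    print("t",round(s["time_s"],2),"pos",p.round(1),"yaw",round(w,2),"F",np.round(s["force"],1),"gap",round(s["finger_gap"],1),"tiltz",R[:,2].round(3))
    print(" target",(x,y,z,yaw)," in final tool axes",(T.T@d).round(1)," current axes",(R.T@d).round(1)," turn(rotvec)",Ro.from_matrix(R.T@T).as_rotvec().round(3))
def rect(n,P):
    if len(P)>4:
        (cx,cy),(w,h),a=cv2.minAreaRect(P[:,:2].astype(np.float32)); print(n,len(P),np.round([cx,cy,w,h,a],1),"zmed",np.median(P[:,2]).round(1))
E
python3 - <<'E'
from h import *
plan(510,-95,240,-8.5)
f=viewer.grab_frame("wrist"); save(f,"w1.png"); P,u,v=pts(f); c=f["img"][v,u]
b=lambda x0,x1,y0,y1,z0,z1:(P[:,0]>x0)&(P[:,0]<x1)&(P[:,1]>y0)&(P[:,1]<y1)&(P[:,2]>z0)&(P[:,2]<z1)
rect("handle",P[b(470,550,-130,-60,148,170)]); rect("arm",P[b(380,600,-150,-35,100,112)]); rect("prong",P[b(380,600,-150,-35,14,36)])
rect("pad",P[b(370,610,-160,-30,3.5,9)])
E
```

```text
t 3.17 pos [ 495.9 -119.   263.8] yaw -8.0 F [-0.   0.9 -0.3] gap 85.5 tiltz [ 0.003  0.004 -1.   ]
 target (510, -95, 240, -8.5)  in final tool axes [ 10.4 -25.8  23.8]  current axes [ 10.6 -25.6  23.9]  turn(rotvec) [-0.004 -0.003  0.009]
handle 1211 [510.6 -98.7  22.1  29.4  81.5] zmed 157.3
arm 1059 [468.9 -93.3  18.1 113.5  81.5] zmed 105.5
prong 1453 [483.1 -94.7  60.  155.2  81.1] zmed 17.7
pad 8309 [483.  -95.1  89.9 199.6  83.6] zmed 5.6
```

View pics/w1.png

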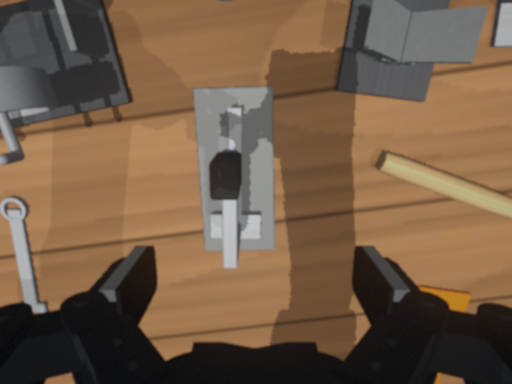

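The wrist view shows the handle at (226,175), with the pad and foot matching the fit. I'll measure the rest from here too, then descend.

```bash
python3 - <<'E'
from h import *
plan(510.5,-98.7,129,-8.5)
f=viewer.grab_frame("wrist"); P,u,v=pts(f)
b=lambda x0,x1,y0,y1,z0,z1:(P[:,0]>x0)&(P[:,0]<x1)&(P[:,1]>y0)&(P[:,1]<y1)&(P[:,2]>z0)&(P[:,2]<z1)
rect("restplate",P[b(520,690,-350,-215,8,16)]);rect("restV",P[b(520,690,-350,-205,30,110)])
Q=P[b(520,690,-350,-205,30,110)];print(Q.min(0),Q.max(0))
W=np.radians(-15);q=(Q[:,:2]-[601,-280])@np.c_[[np.cos(W),np.sin(W)],[-np.sin(W),np.cos(W)]]
for y in range(-52,53,8):
    m=(abs(q[:,1]-y)<4)
    if m.sum()>3: print(y,m.sum(),np.median(Q[m,2]).round(1),q[m,0].min().round(),q[m,0].max().round())
E
```

```text
t 3.22 pos [ 494.1 -122.8  263.5] yaw -8.16 F [ 0.4 -1.1  0.1] gap 85.3 tiltz [ 0.001  0.002 -1.   ]
 target (510.5, -98.7, 129, -8.5)  in final tool axes [ 12.6 -26.3 134.5]  current axes [ 12.6 -26.  134.6]  turn(rotvec) [-0.002 -0.001  0.006]
restplate 4794 [ 597.  -280.7  100.    99.4   75.1] zmed 11.8
restV 6176 [ 602.1 -282.2   98.3   44.8   75. ] zmed 68.0
[ 568.55120351 -334.1882643    30.22073276] [ 628.73476893 -229.72875291   88.05244859]
-52 77 81.8 -20.0 23.0
-44 607 83.8 -21.0 24.0
-36 803 77.1 -21.0 24.0
-28 741 69.0 -21.0 24.0
-20 688 61.0 -21.0 24.0
-12 651 53.0 -20.0 24.0
-4 524 45.3 -21.0 24.0
4 292 48.4 -21.0 24.0
12 332 56.1 -21.0 24.0
20 328 64.4 -21.0 23.0
28 334 72.6 -21.0 22.0
36 338 80.4 -21.0 19.0
44 461 83.6 -21.0 16.0
```

Request:
move_arm --series '[{"angular": [0, 0, 0.009], "translation": [0.0115, -0.022, 0], "claw": 100}, {"angular": [0, 0, 0], "translation": [0, 0, 0.03], "claw": 100}, {"angular": [0, 0, 0], "translation": [0, 0, 0], "claw": 100}]'

```text
time_s: 3.52
position: [504.5, -107.5, 229.9]
ee_rot: [-3.132, 0.25, 0.009]
force: [-1.3, 0.3, -0.9]
finger_gap: 85.1
gripper_force: 0.0
```

```bash
python3 -c "
from h import *
plan(510.5,-98.7,129,-8.5)"
```

```text
t 3.52 pos [ 504.5 -107.5  229.9] yaw -9.13 F [-1.3  0.3 -0.9] gap 85.1 tiltz [-0.006  0.001 -1.   ]
 target (510.5, -98.7, 129, -8.5)  in final tool axes [  4.6  -9.6 100.9]  current axes [  5.1  -9.7 100.9]  turn(rotvec) [ 0.     0.006 -0.011]
```

Request:
move_arm --series '[{"angular": [0, 0, -0.006], "translation": [0.004, -0.008, 0.01], "claw": 100}, {"angular": [0, 0, 0], "translation": [0, 0, 0], "claw": 100}, {"angular": [0, 0, 0], "translation": [0, 0, 0], "claw": 100}, {"angular": [0, 0, 0], "translation": [0, 0, 0], "claw": 100}]'

```text
time_s: 3.85
position: [512.4, -100.6, 224.0]
ee_rot: [3.132, -0.242, 0.001]
force: [0.4, 0.6, -0.2]
finger_gap: 85.4
gripper_force: 0.0
```

```bash
python3 - <<'E'
from h import *
plan(510.5,-98.7,129,-8.5)
f=viewer.grab_frame("wrist"); P,u,v=pts(f)
b=lambda x0,x1,y0,y1,z0,z1:(P[:,0]>x0)&(P[:,0]<x1)&(P[:,1]>y0)&(P[:,1]<y1)&(P[:,2]>z0)&(P[:,2]<z1)
rect("handle",P[b(470,550,-130,-60,148,170)]); rect("arm",P[b(380,600,-150,-35,100,112)]); rect("prong",P[b(380,600,-150,-35,14,36)])
rect("restV",P[b(520,690,-350,-205,30,110)])
plan(510.5,-98.7,129,-8.5)
E
```

```text
t 3.85 pos [ 512.4 -100.6  224. ] yaw -8.82 F [ 0.4  0.6 -0.2] gap 85.4 tiltz [ 0.001 -0.    -1.   ]
 target (510.5, -98.7, 129, -8.5)  in final tool axes [-2.2 -1.6 95. ]  current axes [-2.3 -1.6 95. ]  turn(rotvec) [ 0.    -0.001 -0.006]
handle 1593 [510.8 -98.4  21.5  29.7  81.4] zmed 157.4
arm 1142 [469.1 -94.1  20.3 113.2  82.8] zmed 105.5
prong 1645 [483.3 -93.9  59.8 155.1  81.8] zmed 17.7
restV 6445 [ 603.1 -277.7   89.4   44.6   75.2] zmed 64.2
t 3.9 pos [ 512.4 -100.6  224.1] yaw -8.82 F [-0.  -0.2  0.4] gap 85.6 tiltz [ 0.001 -0.    -1.   ]
 target (510.5, -98.7, 129, -8.5)  in final tool axes [-2.2 -1.6 95.1]  current axes [-2.3 -1.6 95.1]  turn(rotvec) [ 0.    -0.001 -0.006]
```

Request:
move_arm --series '[{"angular": [0, 0, 0], "translation": [-0.002, -0.002, 0.025], "claw": 100}, {"angular": [0, 0, 0], "translation": [0, 0, 0.025], "claw": 100}, {"angular": [0, 0, 0], "translation": [0, 0, 0.025], "claw": 100}, {"angular": [0, 0, 0], "translation": [0, 0, 0.02], "claw": 100}, {"angular": [0, 0, 0], "translation": [0, 0, 0], "claw": 60}, {"angular": [0, 0, 0], "translation": [0, 0, 0], "claw": 40}, {"angular": [0, 0, 0], "translation": [0, 0, 0], "claw": 20}, {"angular": [0, 0, 0], "translation": [0, 0, 0], "claw": 0}, {"angular": [0, 0, 0], "translation": [0, 0, 0], "claw": 0}, {"angular": [0, 0, 0], "translation": [0, 0, 0], "claw": 0}]' --grip_force 90

```text
time_s: 4.73
position: [511.7, -97.8, 129.8]
ee_rot: [3.132, -0.241, 0.005]
force: [-0.5, -0.0, 7.8]
finger_gap: 20.8
gripper_force: 88.6
```

Request:
move_arm --series '[{"angular": [0, 0, 0], "translation": [0, 0, 0], "claw": 0}, {"angular": [0, 0, 0], "translation": [0, 0, 0], "claw": 0}, {"angular": [0, 0, 0], "translation": [0, 0, 0], "claw": 0}, {"angular": [0, 0, 0], "translation": [0, 0, 0], "claw": 0}]'

```text
time_s: 5.07
position: [511.7, -97.9, 129.8]
ee_rot: [3.132, -0.241, 0.005]
force: [-0.0, 0.8, 8.9]
finger_gap: 20.9
gripper_force: 88.8
```

```bash
python3 -c "
from h import *
plan(440,180,260,3.2);print(observe()['gripper_force'])"
```

```text
t 5.07 pos [511.7 -97.9 129.8] yaw -8.78 F [-0.   0.8  8.9] gap 20.9 tiltz [ 0.003 -0.001 -1.   ]
 target (440, 180, 260, 3.2)  in final tool axes [ -56.1 -281.5 -130.2]  current axes [-112.9 -263.7 -130.5]  turn(rotvec) [ 0.    -0.003 -0.209]
88.76501441001892
```

Request:
move_arm --series '[{"angular": [0, 0, 0], "translation": [0, 0, -0.015], "claw": 0}, {"angular": [0, 0, 0], "translation": [0, 0, -0.03], "claw": 0}, {"angular": [0, 0, 0], "translation": [0, 0, -0.035], "claw": 0}, {"angular": [0, 0, -0.07], "translation": [0, 0, -0.032], "claw": 0}, {"angular": [0, 0, -0.07], "translation": [0, 0, 0], "claw": 0}, {"angular": [0, 0, -0.069], "translation": [0, 0, 0], "claw": 0}, {"angular": [0, 0, 0], "translation": [-0.006, -0.03, 0], "claw": 0}, {"angular": [0, 0, 0], "translation": [-0.006, -0.035, 0], "claw": 0}, {"angular": [0, 0, 0], "translation": [-0.006, -0.035, 0], "claw": 0}, {"angular": [0, 0, 0], "translation": [-0.006, -0.035, 0], "claw": 0}]'

```text
time_s: 5.9
position: [478.0, 36.9, 240.3]
ee_rot: [3.14, 0.086, -0.0]
force: [0.7, 0.7, -4.1]
finger_gap: 20.4
gripper_force: 88.9
```

Request:
move_arm --series '[{"angular": [0, 0, 0], "translation": [-0.006, -0.035, 0], "claw": 0}, {"angular": [0, 0, 0], "translation": [-0.006, -0.035, 0], "claw": 0}, {"angular": [0, 0, 0], "translation": [-0.006, -0.035, 0], "claw": 0}, {"angular": [0, 0, 0], "translation": [-0.006, -0.03, 0], "claw": 0}, {"angular": [0, 0, 0], "translation": [-0.003, -0.016, 0], "claw": 0}, {"angular": [0, 0, 0], "translation": [0, 0, 0], "claw": 0}, {"angular": [0, 0, 0], "translation": [0, 0, 0], "claw": 0}, {"angular": [0, 0, 0], "translation": [0, 0, 0], "claw": 0}]'

```text
time_s: 6.57
position: [443.6, 184.0, 240.1]
ee_rot: [3.139, 0.086, -0.001]
force: [0.5, -0.2, -3.4]
finger_gap: 21.0
gripper_force: 89.1
```

```bash
python3 - <<'E'
from h import *
plan(445,185,242,3.2)
A=[]
for c in ["wrist","scene","side"]:
    f=viewer.grab_frame(c); save(f,"b_"+c+".png"); P,u,v=pts(f); np.save("b_"+c+".npy",P)
    b=lambda x0,x1,y0,y1,z0,z1:(P[:,0]>x0)&(P[:,0]<x1)&(P[:,1]>y0)&(P[:,1]<y1)&(P[:,2]>z0)&(P[:,2]<z1)
    print(c); rect("pegs front mid",P[b(528,552,160,230,140,180)]); rect("pegtops",P[b(525,550,160,230,158,180)]); rect("pipe top",P[b(545,630,150,240,155,170)])
    rect("bar",P[b(645,720,10,400,158,172)]); rect("hookprong",P[b(330,510,150,220,112,150)]); rect("arm",P[b(330,510,150,220,210,222)])
E
```

```text
t 6.57 pos [443.6 184.  240.1] yaw 3.16 F [ 0.5 -0.2 -3.4] gap 21.0 tiltz [-0.    -0.001 -1.   ]
 target (445, 185, 242, 3.2)  in final tool axes [ 1.5 -0.9 -1.9]  current axes [ 1.5 -0.9 -1.9]  turn(rotvec) [ 0.001  0.    -0.001]
wrist
pegs front mid 721 [545.  188.5  15.9  43.6   3.1] zmed 160.9
pegtops 380 [540.9 188.2   7.7  43.5   3.1] zmed 167.3
pipe top 1576 [555.3 189.3  22.9  56.2   3.2] zmed 162.3
hookprong 1515 [462.3 184.1  60.2  14.    3.6] zmed 128.1
arm 465 [418.7 182.8  77.7  21.6   2. ] zmed 215.8
scene
pegs front mid 41 [5.462e+02 1.906e+02 1.050e+01 4.350e+01 1.000e-01] zmed 159.9
pegtops 22 [544.8 190.6   8.5  42.7   1.7] zmed 166.8
pipe top 445 [585.5 192.2  81.7  56.4   5.3] zmed 162.4
bar 735 [671.6 197.6  15.1 359.2   3.4] zmed 163.9
hookprong 187 [418.3 193.8 150.2  61.3  13.6] zmed 128.0
arm 17 [422.7 185.5  75.2  18.9   0.8] zmed 216.0
side
pegs front mid 62 [542.9 189.7  46.7  17.6  89.2] zmed 157.3
pegtops 27 [538.9 189.1   6.2  46.1   4.8] zmed 164.4
pipe top 258 [586.2 194.3  62.3  52.7   2.7] zmed 161.9
bar 405 [666.6 220.7  16.7 313.5   3.4] zmed 162.8
hookprong 652 [414.1 183.3 158.4  60.1   3. ] zmed 127.4
arm 216 [399.1 182.4 114.4  18.5   5.8] zmed 215.5
```

View pics/b_wrist.png

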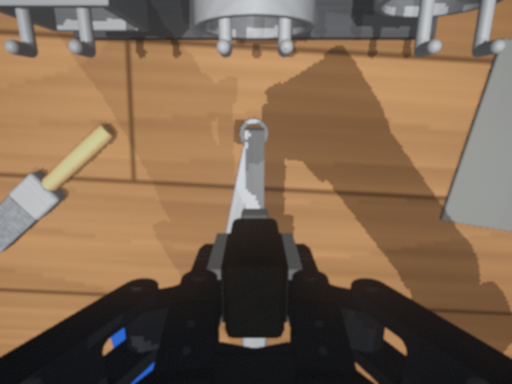

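The wrist view shows the prong tip at (253,130), in line with the middle peg pair at (224,47) and (286,47). The lateral error is under 1 mm, so I'll insert.

Request:
move_arm --series '[{"angular": [0, 0, 0], "translation": [0.02, 0, 0], "claw": 0}, {"angular": [0, 0, 0], "translation": [0.02, 0, 0], "claw": 0}, {"angular": [0, 0, 0], "translation": [0.02, 0, 0], "claw": 0}, {"angular": [0, 0, 0], "translation": [0.02, 0, 0], "claw": 0}, {"angular": [0, 0, 0], "translation": [0.02, 0, 0], "claw": 0}, {"angular": [0, 0, 0], "translation": [0.02, 0, 0], "claw": 0}, {"angular": [0, 0, 0], "translation": [0.017, 0, 0], "claw": 0}, {"angular": [0, 0, 0], "translation": [0, 0, 0], "claw": 0}, {"angular": [0, 0, 0], "translation": [0, 0, 0], "claw": 0}, {"angular": [0, 0, 0], "translation": [0, 0, 0], "claw": 0}]'

```text
time_s: 7.55
position: [579.7, 192.1, 239.8]
ee_rot: [3.14, 0.087, -0.002]
force: [-0.2, 0.4, -3.3]
finger_gap: 20.9
gripper_force: 89.1
```

```bash
python3 - <<'E'
from h import *
plan(580.5,191.5,240,3.2)
f=viewer.grab_frame("side"); save(f,"c_side.png"); P,u,v=pts(f)
b=lambda x0,x1,y0,y1,z0,z1:(P[:,0]>x0)&(P[:,0]<x1)&(P[:,1]>y0)&(P[:,1]<y1)&(P[:,2]>z0)&(P[:,2]<z1)
rect("pipe",P[b(548,640,150,240,156,170)])
g=viewer.grab_frame("scene")
im=np.vstack([cv2.resize(f["img"][140:270,60:260],(800,520))]); cv2.imwrite("pics/c_crop.png",im[:,:,::-1])
E
```

```text
t 7.55 pos [579.7 192.1 239.8] yaw 3.16 F [-0.2  0.4 -3.3] gap 20.9 tiltz [-0.001 -0.    -1.   ]
 target (580.5, 191.5, 240, 3.2)  in final tool axes [ 0.8  0.6 -0.2]  current axes [ 0.8  0.6 -0.2]  turn(rotvec) [ 0.     0.001 -0.001]
pipe 246 [585.6 193.4  60.9  50.7   3.5] zmed 162.5
```

View pics/c_crop.png

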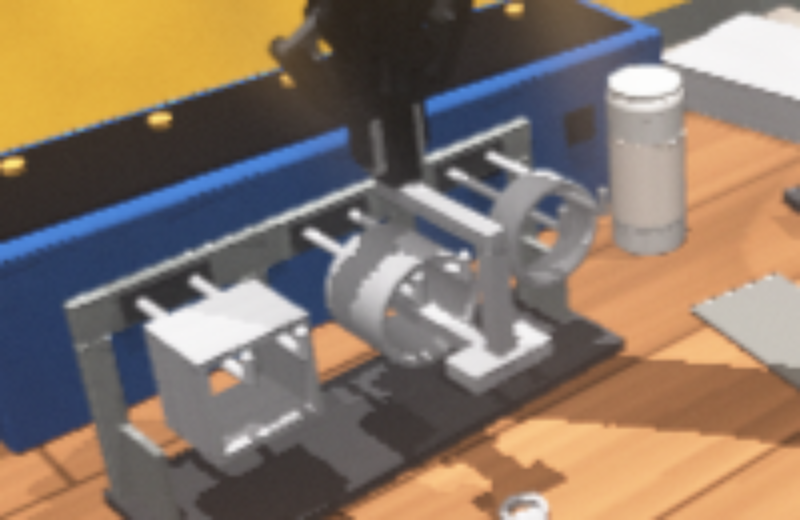

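The crop shows the prong running through the middle pipe between its pegs, so I'll lift slowly.

Request:
move_arm --series '[{"angular": [0, 0, 0], "translation": [0.002, 0, -0.01], "claw": 0}, {"angular": [0, 0, 0], "translation": [0, 0, -0.01], "claw": 0}, {"angular": [0, 0, 0], "translation": [0, 0, -0.006], "claw": 0}, {"angular": [0, 0, 0], "translation": [0, 0, -0.004], "claw": 0}, {"angular": [0, 0, 0], "translation": [0, 0, -0.003], "claw": 0}, {"angular": [0, 0, 0], "translation": [0, 0, -0.003], "claw": 0}, {"angular": [0, 0, 0], "translation": [0, 0, -0.003], "claw": 0}, {"angular": [0, 0, 0], "translation": [0, 0, -0.003], "claw": 0}, {"angular": [0, 0, 0], "translation": [0, 0, 0], "claw": 0}, {"angular": [0, 0, 0], "translation": [0, 0, 0], "claw": 0}]' --grip_force 115

```text
time_s: 8.48
position: [582.3, 192.9, 282.2]
ee_rot: [3.14, 0.088, -0.0]
force: [0.9, -0.2, -7.3]
finger_gap: 20.6
gripper_force: 113.0
```

Request:
move_arm --series '[{"angular": [0, 0, 0], "translation": [0, 0, -0.006], "claw": 0}, {"angular": [0, 0, 0], "translation": [0, 0, -0.008], "claw": 0}, {"angular": [0, 0, 0], "translation": [0, 0, -0.008], "claw": 0}, {"angular": [0, 0, 0], "translation": [0, 0, -0.006], "claw": 0}, {"angular": [0, 0, 0], "translation": [0, 0, 0], "claw": 0}, {"angular": [0, 0, 0], "translation": [0, 0, 0], "claw": 0}]'

```text
time_s: 8.98
position: [582.7, 193.0, 311.0]
ee_rot: [-3.14, -0.088, -0.002]
force: [-0.2, 0.9, -7.4]
finger_gap: 20.4
gripper_force: 113.0
```

```bash
python3 - <<'E'
from h import *
plan(440,184,309,3.2)
f=viewer.grab_frame("side"); P,u,v=pts(f)
b=lambda x0,x1,y0,y1,z0,z1:(P[:,0]>x0)&(P[:,0]<x1)&(P[:,1]>y0)&(P[:,1]<y1)&(P[:,2]>z0)&(P[:,2]<z1)
for z in (112,120,130,140,150,160,170,180,190,198):
    Q=P[b(540,640,150,245,z-4,z+4)]; 
    if len(Q): print(z,len(Q),Q.min(0).round(),Q.max(0).round())
g=viewer.grab_frame("scene")
im=np.hstack([cv2.resize(f["img"][130:260,100:230],(400,400)),cv2.resize(g["img"][170:300,240:370],(400,400))]); cv2.imwrite("pics/d_crop.png",im[:,:,::-1])
E
```

```text
t 8.98 pos [582.7 193.  311. ] yaw 3.2 F [-0.2  0.9 -7.4] gap 20.4 tiltz [ 0.001  0.    -1.   ]
 target (440, 184, 309, 3.2)  in final tool axes [-143.    1.    2.]  current axes [-143.     1.     1.8]  turn(rotvec) [-0.    -0.001 -0.   ]
130 83 [553. 172. 126.] [617. 210. 134.]
140 32 [552. 170. 136.] [615. 224. 144.]
150 93 [541. 162. 146.] [615. 231. 154.]
160 38 [541. 211. 156.] [612. 233. 164.]
170 51 [553. 158. 166.] [611. 234. 174.]
180 71 [547. 156. 176.] [613. 232. 184.]
190 104 [541. 159. 186.] [632. 229. 194.]
198 180 [541. 166. 194.] [629. 221. 202.]
```

View pics/d_crop.png

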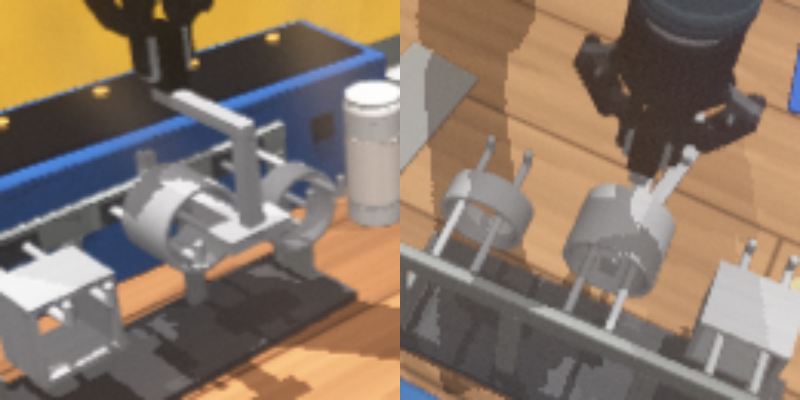

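The pipe hangs level on the prong, clear of its pegs. I'll lower it slightly to centre the pegs in the bore, then draw back.

Request:
move_arm --series '[{"angular": [0, 0, 0], "translation": [-0.004, 0, 0.005], "claw": 0}, {"angular": [0, 0, 0], "translation": [-0.008, 0, 0], "claw": 0}, {"angular": [0, 0, 0], "translation": [-0.012, 0, 0], "claw": 0}, {"angular": [0, 0, 0], "translation": [-0.016, 0, 0], "claw": 0}, {"angular": [0, 0, 0], "translation": [-0.02, 0, 0], "claw": 0}, {"angular": [0, 0, 0], "translation": [-0.02, 0, 0], "claw": 0}, {"angular": [0, 0, 0], "translation": [-0.02, 0, 0], "claw": 0}, {"angular": [0, 0, 0], "translation": [-0.016, 0, 0], "claw": 0}, {"angular": [0, 0, 0], "translation": [-0.012, 0, 0], "claw": 0}, {"angular": [0, 0, 0], "translation": [-0.008, 0, 0], "claw": 0}]'

```text
time_s: 9.92
position: [444.1, 185.0, 304.9]
ee_rot: [3.139, 0.089, -0.002]
force: [-0.1, -0.8, -8.1]
finger_gap: 21.0
gripper_force: 113.0
```

Request:
move_arm --series '[{"angular": [0, 0, 0], "translation": [-0.004, 0, 0], "claw": 0}, {"angular": [0, 0, 0], "translation": [0, 0, 0], "claw": 0}, {"angular": [0, 0, 0], "translation": [0, 0, 0], "claw": 0}, {"angular": [0, 0, 0], "translation": [0, 0, 0], "claw": 0}, {"angular": [0, 0, 0], "translation": [0, 0, 0], "claw": 0}]'

```text
time_s: 10.33
position: [443.2, 185.0, 305.2]
ee_rot: [-3.14, -0.087, -0.0]
force: [-0.1, 0.1, -8.0]
finger_gap: 20.7
gripper_force: 113.1
```

```bash
python3 - <<'E'
from h import *
plan(595,-280,290,-15)
for c in ["side","scene"]:
    f=viewer.grab_frame(c); P,u,v=pts(f)
    Q=P[(P[:,0]>400)&(P[:,0]<520)&(P[:,1]>140)&(P[:,1]<235)&(P[:,2]>189)&(P[:,2]<212)]
    rect(c+" pipe top",Q); print(P[(abs(P[:,0]-450)<60)&(abs(P[:,1]-185)<60)&(P[:,2]>60)][:,2].min())
E
```

```text
t 10.33 pos [443.2 185.  305.2] yaw 3.17 F [-0.1  0.1 -8. ] gap 20.7 tiltz [ 0.  0. -1.]
 target (595, -280, 290, -15)  in final tool axes [267.  409.9  15.2]  current axes [125.9 472.7  15.1]  turn(rotvec) [-0.    -0.     0.317]
side pipe top 394 [446.  188.2  92.1  51.2   7.7] zmed 195.9
120.28754722046654
scene pipe top 395 [448.  182.9  95.   56.5   0.7] zmed 195.9
120.32899302460453
```

Request:
move_arm --series '[{"angular": [0, 0, 0.05], "translation": [0, 0, -0.005], "claw": 0}, {"angular": [0, 0, 0.08], "translation": [0, 0, 0], "claw": 0}, {"angular": [0, 0, 0.08], "translation": [0, 0, 0], "claw": 0}, {"angular": [0, 0, 0.07], "translation": [0, 0.004, 0], "claw": 0}, {"angular": [0, 0, 0.037], "translation": [0.002, 0.01, 0], "claw": 0}, {"angular": [0, 0, 0], "translation": [0.004, 0.016, 0], "claw": 0}, {"angular": [0, 0, 0], "translation": [0.006, 0.022, 0], "claw": 0}, {"angular": [0, 0, 0], "translation": [0.007, 0.025, 0], "claw": 0}, {"angular": [0, 0, 0], "translation": [0.007, 0.025, 0], "claw": 0}, {"angular": [0, 0, 0], "translation": [0.007, 0.025, 0], "claw": 0}]'

```text
time_s: 11.27
position: [442.2, 51.7, 310.3]
ee_rot: [3.115, -0.408, -0.0]
force: [0.1, 0.6, -7.8]
finger_gap: 21.3
gripper_force: 114.0
```

Request:
move_arm --series '[{"angular": [0, 0, 0], "translation": [0.008, 0.025, 0], "claw": 0}, {"angular": [0, 0, 0], "translation": [0.01, 0.025, 0], "claw": 0}, {"angular": [0, 0, 0], "translation": [0.014, 0.025, 0], "claw": 0}, {"angular": [0, 0, 0], "translation": [0.018, 0.025, 0], "claw": 0}, {"angular": [0, 0, 0], "translation": [0.02, 0.025, 0], "claw": 0}, {"angular": [0, 0, 0], "translation": [0.022, 0.025, 0], "claw": 0}, {"angular": [0, 0, 0], "translation": [0.022, 0.025, 0], "claw": 0}, {"angular": [0, 0, 0], "translation": [0.022, 0.025, 0], "claw": 0}, {"angular": [0, 0, 0], "translation": [0.022, 0.025, 0], "claw": 0}, {"angular": [0, 0, 0], "translation": [0.02, 0.02, 0], "claw": 0}]'

```text
time_s: 12.1
position: [550.9, -232.7, 309.9]
ee_rot: [3.113, -0.411, -0.001]
force: [-0.2, -0.7, -7.5]
finger_gap: 21.0
gripper_force: 113.9
```

```bash
python3 -c "
from h import *
plan(596.5,-279.5,305,-15)"
```

```text
t 12.1 pos [ 550.9 -232.7  309.9] yaw -15.05 F [-0.2 -0.7 -7.5] gap 21.0 tiltz [-0.001 -0.001 -1.   ]
 target (596.5, -279.5, 305, -15)  in final tool axes [56.1 33.4  4.9]  current axes [56.2 33.3  5. ]  turn(rotvec) [ 0.002  0.    -0.001]
```

Request:
move_arm --series '[{"angular": [0, 0, 0], "translation": [0.016, 0.009, 0], "claw": 0}, {"angular": [0, 0, 0], "translation": [0.012, 0.005, 0], "claw": 0}, {"angular": [0, 0, 0], "translation": [0.007, 0.002, 0], "claw": 0}, {"angular": [0, 0, 0], "translation": [0.004, 0, 0], "claw": 0}, {"angular": [0, 0, 0], "translation": [0, 0, 0], "claw": 0}, {"angular": [0, 0, 0], "translation": [0, 0, 0], "claw": 0}, {"angular": [0, 0, 0], "translation": [0, 0, 0], "claw": 0}, {"angular": [0, 0, 0], "translation": [0, 0, 0], "claw": 0}]'

```text
time_s: 12.77
position: [584.3, -253.8, 310.4]
ee_rot: [-3.115, 0.408, 0.001]
force: [-0.6, -1.4, -7.2]
finger_gap: 20.8
gripper_force: 114.0
```

```bash
python3 - <<'E'
from h import *
plan(596.5,-279.5,305,-15)
s,p,R,w=pose()
for c in ["side","scene","wrist"]:
    f=viewer.grab_frame(c); P,u,v=pts(f); save(f,"e_"+c+".png")
    W=np.radians(-15); B=np.c_[[np.cos(W),np.sin(W)],[-np.sin(W),np.cos(W)]]
    q=np.c_[(P[:,:2]-[602.3,-281.5])@B,P[:,2]]   # rest frame
    o=p[2]-123.8
    for n,a,z in (("pipe",P,(o-55,o+20)),("V",P,(30,92)),("plate",P,(8,15))):
        m=(abs(q[:,0])<75)&(abs(q[:,1])<60)&(q[:,2]>z[0])&(q[:,2]<z[1])
        if n=="pipe": m&=q[:,0]>-45
        Q=q[m]
        if len(Q)>10: print(c,n,len(Q),"x",np.percentile(Q[:,0],[1,99]).round(1),"y",np.percentile(Q[:,1],[1,99]).round(1),"z",np.percentile(Q[:,2],[1,99]).round(1))
    m=(abs(q[:,0])<30)&(abs(q[:,1])<45)&(q[:,2]>o-65)&(q[:,2]<o+20)&~((abs(q[:,1])<9)&(q[:,2]>o-3)); Q=q[m]
    if len(Q)>50:
        A=np.c_[2*Q[:,1],2*Q[:,2],np.ones(len(Q))]
        for r_ in range(3):
            s_=np.linalg.lstsq(A,Q[:,1]**2+Q[:,2]**2,rcond=None)[0]; rad=np.sqrt(s_[2]+s_[0]**2+s_[1]**2); e=abs(np.hypot(Q[:,1]-s_[0],Q[:,2]-s_[1])-rad); k=e<4; A=A[k];Q=Q[k]
        print(c,"circle y,z,r",s_[:2].round(1),rad.round(1),len(Q),"expected z",round(o+12-34,1))
E
```

```text
t 12.77 pos [ 584.3 -253.8  310.4] yaw -14.92 F [-0.6 -1.4 -7.2] gap 20.8 tiltz [-0.  0. -1.]
 target (596.5, -279.5, 305, -15)  in final tool axes [18.4 21.6  5.4]  current axes [18.4 21.7  5.4]  turn(rotvec) [-0.     0.     0.001]
side pipe 327 x [-44.   17.2] y [-11.2  59.7] z [131.9 204.5]
side V 276 x [-27.   22.2] y [-44.3  49. ] z [31.2 85.5]
side plate 306 x [-58.6  49.8] y [-47.8  50.7] z [ 8.3 13.6]
side circle y,z,r [ 20.7 166.4] 36.6 146 expected z 164.6
scene pipe 544 x [-44.5  25.7] y [-6.6 59.8] z [132.3 205.1]
scene V 330 x [-18.6  23.8] y [-42.7  50.6] z [31.6 86. ]
scene plate 550 x [-51.9  56.3] y [-44.8  53.5] z [ 8.2 14.7]
scene circle y,z,r [ 22.8 166.4] 36.7 243 expected z 164.6
wrist pipe 6984 x [-43.8  14. ] y [-18.2  56.4] z [133.2 204.9]
wrist V 1804 x [-20.4  22.2] y [-49.1  46. ] z [37.  86.2]
wrist plate 2363 x [-47.   54.8] y [-49.9  47.8] z [ 9.5 13.5]
wrist circle y,z,r [ 18.4 167.4] 36.9 3576 expected z 164.6
```

View pics/e_wrist.png

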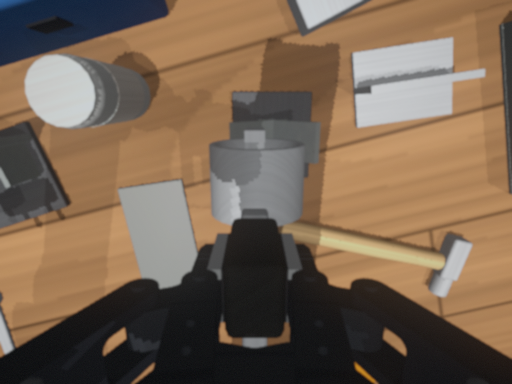

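The wrist view shows the pipe on the prong at (257,180), with the V just behind it at about (275,140). All three cameras agree it needs about 19.5 mm across and about 17.5 mm forward. I'll shift, lower 50 mm and check again.

Request:
move_arm --series '[{"angular": [0, 0, 0], "translation": [0.006, 0.007, 0], "claw": 0}, {"angular": [0, 0, 0], "translation": [0.007, 0.008, 0.004], "claw": 0}, {"angular": [0, 0, 0], "translation": [0.0045, 0.0045, 0.008], "claw": 0}, {"angular": [0, 0, 0], "translation": [0, 0, 0.01], "claw": 0}, {"angular": [0, 0, 0], "translation": [0, 0, 0.01], "claw": 0}, {"angular": [0, 0, 0], "translation": [0, 0, 0.008], "claw": 0}, {"angular": [0, 0, 0], "translation": [0, 0, 0.005], "claw": 0}, {"angular": [0, 0, 0], "translation": [0, 0, 0], "claw": 0}, {"angular": [0, 0, 0], "translation": [0, 0, 0], "claw": 0}, {"angular": [0, 0, 0], "translation": [0, 0, 0], "claw": 0}]'

```text
time_s: 13.75
position: [597.0, -277.8, 265.9]
ee_rot: [3.115, -0.409, 0.002]
force: [-0.5, -0.3, -7.3]
finger_gap: 20.8
gripper_force: 114.0
```

```bash
cat > chk.py <<'E'
from h import *
plan(596.5,-279.5,240,-15)
s,p,R,w=pose(); o=p[2]-123.8
W=np.radians(-15); B=np.c_[[np.cos(W),np.sin(W)],[-np.sin(W),np.cos(W)]]
pc=lambda a:np.percentile(a,[1,99]).round(1)
for c in ["side","scene","wrist"]:
    f=viewer.grab_frame(c); P,u,v=pts(f)
    q=np.c_[(P[:,:2]-[602.3,-281.5])@B,P[:,2]]
    m=(abs(q[:,0])<75)&(abs(q[:,1])<60)&(q[:,2]>8)&(q[:,2]<15); Q=q[m]; print(c,"plate x",pc(Q[:,0]),"y",pc(Q[:,1]))
    zc=o-22
    m=(abs(q[:,0])<60)&(abs(q[:,1])<60)&(abs(np.hypot(q[:,1],q[:,2]-zc)-40)<9)&(q[:,2]>max(zc,95)); Q=q[m]
    if len(Q)<30: continue
    g=lambda t:np.clip(abs(np.hypot(Q[:,1]-t[0]-t[2]*Q[:,0],Q[:,2]-t[1]-t[3]*Q[:,0])-40),0,4).sum()
    from scipy.optimize import minimize
    t=minimize(g,[0,zc,0,0],method="Nelder-Mead",options=dict(maxiter=4000,initial_simplex=[[0,zc,0,0],[4,zc,0,0],[0,zc+4,0,0],[0,zc,.1,0],[0,zc,0,.1]])).x
    k=abs(np.hypot(Q[:,1]-t[0]-t[2]*Q[:,0],Q[:,2]-t[1]-t[3]*Q[:,0])-40)<2.5
    print(c,"pipe y,z",t[:2].round(1),"yaw,pitch",t[2:].round(3),"x",pc(Q[k,0]),k.sum(),"exp z",round(zc,1))
E
python3 chk.py
```

```text
t 13.75 pos [ 597.  -277.8  265.9] yaw -14.95 F [-0.5 -0.3 -7.3] gap 20.8 tiltz [ 0.001 -0.    -1.   ]
 target (596.5, -279.5, 240, -15)  in final tool axes [ 0.   1.8 25.9]  current axes [-0.   1.8 25.9]  turn(rotvec) [ 0.    -0.001  0.001]
side plate x [-58.3  51.8] y [-48.   50.9]
side pipe y,z [ -0.3 118.3] yaw,pitch [-0.036 -0.001] x [-35.7  34.5] 207 exp z 120.1
scene plate x [-51.7  56.2] y [-44.8  53. ]
scene pipe y,z [  1.6 118.4] yaw,pitch [0.012 0.024] x [-30.3  41.6] 419 exp z 120.1
wrist plate x [19.3 55. ] y [-49.7  48.1]
wrist pipe y,z [ -0.8 119.4] yaw,pitch [ 0.002 -0.   ] x [-29.6  28.3] 6477 exp z 120.1
```

Request:
move_arm --series '[{"angular": [0, 0, 0], "translation": [0, -0.001, 0.005], "claw": 0}, {"angular": [0, 0, 0], "translation": [0, 0, 0.005], "claw": 0}, {"angular": [0, 0, 0], "translation": [0, 0, 0.003], "claw": 0}, {"angular": [0, 0, 0], "translation": [0, 0, 0.002], "claw": 0}, {"angular": [0, 0, 0], "translation": [0, 0, 0.001], "claw": 0}, {"angular": [0, 0, 0], "translation": [0, 0, 0.001], "claw": 0}, {"angular": [0, 0, 0], "translation": [0, 0, 0.001], "claw": 0}, {"angular": [0, 0, 0], "translation": [0, 0, 0.001], "claw": 0}, {"angular": [0, 0, 0], "translation": [0, 0, 0.001], "claw": 0}, {"angular": [0, 0, 0], "translation": [0, 0, 0], "claw": 0}]'

```text
time_s: 14.73
position: [597.3, -277.1, 245.9]
ee_rot: [3.115, -0.409, 0.002]
force: [-1.4, -0.7, -3.4]
finger_gap: 21.0
gripper_force: 115.6
```

Request:
move_arm --series '[{"angular": [0, 0, 0], "translation": [0, 0, 0.001], "claw": 0}, {"angular": [0, 0, 0], "translation": [0, 0, 0.001], "claw": 0}, {"angular": [0, 0, 0], "translation": [0, 0, 0.001], "claw": 0}, {"angular": [0, 0, 0], "translation": [0, 0, 0.001], "claw": 0}, {"angular": [0, 0, 0], "translation": [0, 0, 0.001], "claw": 0}, {"angular": [0, 0, 0], "translation": [0, 0, 0.001], "claw": 0}, {"angular": [0, 0, 0], "translation": [0, 0, 0], "claw": 0}, {"angular": [0, 0, 0], "translation": [0, 0, 0], "claw": 0}]'

```text
time_s: 15.4
position: [596.8, -276.9, 239.2]
ee_rot: [-3.115, 0.409, 0.0]
force: [-0.2, -0.5, -3.1]
finger_gap: 20.6
gripper_force: 116.5
```

The force dropped to the hook's own weight at TCP z of about 246, so the pipe is bedded. I'll lower the prong into mid-bore and check.

Request:
move_arm --series '[{"angular": [0, 0, 0], "translation": [0, 0, 0.003], "claw": 0}, {"angular": [0, 0, 0], "translation": [0, 0, 0.004], "claw": 0}, {"angular": [0, 0, 0], "translation": [0, 0, 0.004], "claw": 0}, {"angular": [0, 0, 0], "translation": [0, 0, 0.004], "claw": 0}, {"angular": [0, 0, 0], "translation": [0, 0, 0.004], "claw": 0}, {"angular": [0, 0, 0], "translation": [0, 0, 0], "claw": 0}, {"angular": [0, 0, 0], "translation": [0, 0, 0], "claw": 0}, {"angular": [0, 0, 0], "translation": [0, 0, 0], "claw": 0}, {"angular": [0, 0, 0], "translation": [0, 0, 0], "claw": 0}]'

```text
time_s: 16.15
position: [597.0, -277.0, 220.6]
ee_rot: [3.115, -0.409, 0.001]
force: [0.2, -0.7, -3.1]
finger_gap: 20.9
gripper_force: 116.5
```

```bash
sed -i 's/zc=o-22/zc=99.5/' chk.py; python3 chk.py
```

```text
t 16.15 pos [ 597.  -277.   220.6] yaw -14.97 F [ 0.2 -0.7 -3.1] gap 20.9 tiltz [ 0. -0. -1.]
 target (596.5, -279.5, 240, -15)  in final tool axes [  0.1   2.6 -19.4]  current axes [  0.2   2.6 -19.4]  turn(rotvec) [ 0.    -0.001  0.001]
side plate x [-58.6  49.1] y [-47.8  50.9]
side pipe y,z [ 0.1 98.9] yaw,pitch [-0.039  0.019] x [-35.2  25.8] 211 exp z 99.5
scene plate x [-51.5  56.4] y [-44.9  53.2]
scene pipe y,z [ 1.5 99.2] yaw,pitch [-0.01   0.002] x [-29.7  29. ] 422 exp z 99.5
wrist plate x [19.9 54.4] y [-49.6  48.1]
wrist pipe y,z [-0.6 99.7] yaw,pitch [0.002 0.001] x [-29.1  27.7] 7183 exp z 99.5
```

The pipe is bedded and centred within 2–3 mm. I'll withdraw the hook.

Request:
move_arm --series '[{"angular": [0, 0, 0], "translation": [-0.006, 0, 0], "claw": 0}, {"angular": [0, 0, 0], "translation": [-0.012, 0, 0], "claw": 0}, {"angular": [0, 0, 0], "translation": [-0.016, 0, 0], "claw": 0}, {"angular": [0, 0, 0], "translation": [-0.018, 0, 0], "claw": 0}, {"angular": [0, 0, 0], "translation": [-0.018, 0, 0], "claw": 0}, {"angular": [0, 0, 0], "translation": [-0.018, 0, 0], "claw": 0}, {"angular": [0, 0, 0], "translation": [-0.018, 0, 0], "claw": 0}, {"angular": [0, 0, 0], "translation": [-0.014, 0, 0], "claw": 0}, {"angular": [0, 0, 0], "translation": [-0.008, 0, 0], "claw": 0}, {"angular": [0, 0, 0], "translation": [0, 0, 0], "claw": 0}]'

```text
time_s: 17.13
position: [471.4, -243.6, 220.5]
ee_rot: [-3.115, 0.41, 0.002]
force: [-0.1, -0.2, -2.9]
finger_gap: 21.0
gripper_force: 116.5
```

```bash
python3 -c "
from h import *
plan(511.7,-97.9,170,-8.8)"
```

```text
t 17.13 pos [ 471.4 -243.6  220.5] yaw -15.01 F [-0.1 -0.2 -2.9] gap 21.0 tiltz [-0.001  0.    -1.   ]
 target (511.7, -97.9, 170, -8.8)  in final tool axes [  17.5 -150.2   50.5]  current axes [   1.2 -151.2   50.4]  turn(rotvec) [ 0.     0.001 -0.108]
```

Request:
move_arm --series '[{"angular": [0, 0, -0.054], "translation": [0, 0, 0], "claw": 0}, {"angular": [0, 0, -0.054], "translation": [0, 0, 0], "claw": 0}, {"angular": [0, 0, 0], "translation": [0.0025, -0.022, 0], "claw": 0}, {"angular": [0, 0, 0], "translation": [0.003, -0.026, 0], "claw": 0}, {"angular": [0, 0, 0], "translation": [0.003, -0.026, 0.01], "claw": 0}, {"angular": [0, 0, 0], "translation": [0.003, -0.026, 0.01], "claw": 0}, {"angular": [0, 0, 0], "translation": [0.003, -0.026, 0.015], "claw": 0}, {"angular": [0, 0, 0], "translation": [0.003, -0.024, 0.015], "claw": 0}, {"angular": [0, 0, 0], "translation": [0, 0, 0], "claw": 0}, {"angular": [0, 0, 0], "translation": [0, 0, 0], "claw": 0}]'

```text
time_s: 17.97
position: [514.1, -96.3, 169.6]
ee_rot: [-3.132, 0.234, 0.001]
force: [0.0, 0.0, -2.6]
finger_gap: 20.5
gripper_force: 116.5
```

```bash
python3 - <<'E'
from h import *
plan(511.7,-97.9,130,-8.8)
f=viewer.grab_frame("side"); P,u,v=pts(f)
s,p,R,w=pose(); o=p[2]-123.8
b=(P[:,0]>370)&(P[:,0]<600)&(P[:,1]>-160)&(P[:,1]<-40)
q=P[b&(P[:,2]>o-4)&(P[:,2]<o+4)];rect("foot/prong sides",q)
for x in range(400,560,15):
    k=P[b&(abs(P[:,0]-x)<7)&(P[:,2]>20)&(P[:,2]<o+30)];
    if len(k)>3: print(x,len(k),k[:,2].min().round(1))
E
```

```text
t 17.97 pos [514.1 -96.3 169.6] yaw -8.56 F [ 0.   0.  -2.6] gap 20.5 tiltz [-0.001  0.001 -1.   ]
 target (511.7, -97.9, 130, -8.8)  in final tool axes [-2.1  2.  39.6]  current axes [-2.1  2.  39.6]  turn(rotvec) [-0.001  0.001  0.004]
foot/prong sides 66 [479.9 -74.6 156.5  55.7   4.2] zmed 47.4
400 18 46.4
415 109 44.2
430 44 45.7
445 19 49.1
460 24 46.5
475 22 45.7
490 17 45.9
505 19 47.2
520 19 45.3
535 21 47.3
550 35 44.7
```

Level. I'll lower 36 mm, then creep down until the force rises.

Request:
move_arm --series '[{"angular": [0, 0, 0], "translation": [-0.002, 0.002, 0.01], "claw": 0}, {"angular": [0, 0, 0], "translation": [0, 0, 0.012], "claw": 0}, {"angular": [0, 0, 0], "translation": [0, 0, 0.009], "claw": 0}, {"angular": [0, 0, 0], "translation": [0, 0, 0.005], "claw": 0}, {"angular": [0, 0, 0], "translation": [0, 0, 0.001], "claw": 0}, {"angular": [0, 0, 0], "translation": [0, 0, 0.001], "claw": 0}, {"angular": [0, 0, 0], "translation": [0, 0, 0.001], "claw": 0}, {"angular": [0, 0, 0], "translation": [0, 0, 0], "claw": 0}, {"angular": [0, 0, 0], "translation": [0, 0, 0], "claw": 0}]'

```text
time_s: 18.77
position: [511.4, -100.0, 131.7]
ee_rot: [3.132, -0.24, 0.001]
force: [0.6, 0.3, -3.5]
finger_gap: 20.8
gripper_force: 116.4
```

Request:
move_arm --series '[{"angular": [0, 0, 0], "translation": [0, 0, 0.0005], "claw": 0}, {"angular": [0, 0, 0], "translation": [0, 0, 0.0005], "claw": 0}, {"angular": [0, 0, 0], "translation": [0, 0, 0.0005], "claw": 0}, {"angular": [0, 0, 0], "translation": [0, 0, 0], "claw": 0}, {"angular": [0, 0, 0], "translation": [0, 0, 0], "claw": 0}]'

```text
time_s: 19.18
position: [511.2, -99.9, 129.9]
ee_rot: [-3.132, 0.24, -0.0]
force: [-0.8, 0.6, -1.5]
finger_gap: 20.8
gripper_force: 117.0
```

Touching the pad. I'll open and rise.

Request:
move_arm --series '[{"angular": [0, 0, 0], "translation": [0, 0, 0.0005], "claw": 0}, {"angular": [0, 0, 0], "translation": [0, 0, 0], "claw": 0}, {"angular": [0, 0, 0], "translation": [0, 0, 0], "claw": 30}, {"angular": [0, 0, 0], "translation": [0, 0, 0], "claw": 50}, {"angular": [0, 0, 0], "translation": [0, 0, 0], "claw": 80}, {"angular": [0, 0, 0], "translation": [0, 0, 0], "claw": 100}, {"angular": [0, 0, 0], "translation": [0, 0, 0], "claw": 100}, {"angular": [0, 0, 0], "translation": [0, 0, 0], "claw": 100}, {"angular": [0, 0, 0], "translation": [0, 0, 0], "claw": 100}]'

```text
time_s: 19.93
position: [511.1, -99.9, 129.3]
ee_rot: [3.132, -0.24, -0.0]
force: [-0.6, -0.2, -0.0]
finger_gap: 85.6
gripper_force: 0.0
```

Request:
move_arm --series '[{"angular": [0, 0, 0], "translation": [0, 0, -0.005], "claw": 100}, {"angular": [0, 0, 0], "translation": [0, 0, -0.015], "claw": 100}, {"angular": [0, 0, 0], "translation": [0, 0, -0.025], "claw": 100}, {"angular": [0, 0, 0], "translation": [0, 0, -0.03], "claw": 100}, {"angular": [0, 0, 0], "translation": [0, 0, -0.03], "claw": 100}, {"angular": [0, 0, 0], "translation": [0, 0, -0.025], "claw": 100}, {"angular": [0, 0, 0], "translation": [0, 0, 0], "claw": 100}, {"angular": [0, 0, 0], "translation": [0, 0, 0], "claw": 100}, {"angular": [0, 0, 0], "translation": [0, 0, 0], "claw": 100}]'

```text
time_s: 20.68
position: [510.6, -99.9, 258.9]
ee_rot: [-3.132, 0.24, 0.001]
force: [0.8, -0.2, -0.2]
finger_gap: 85.2
gripper_force: 0.0
```

```bash
python3 chk.py; python3 - <<'E'
from h import *
f=viewer.grab_frame("side"); g=viewer.grab_frame("scene"); w=viewer.grab_frame("wrist"); P,u,v=pts(w)
b=lambda x0,x1,y0,y1,z0,z1:(P[:,0]>x0)&(P[:,0]<x1)&(P[:,1]>y0)&(P[:,1]<y1)&(P[:,2]>z0)&(P[:,2]<z1)
rect("handle",P[b(470,550,-130,-60,148,170)]); rect("prong",P[b(380,600,-150,-35,14,36)]); rect("pad",P[b(370,610,-160,-30,3.5,9)])
im=np.hstack([cv2.resize(f["img"][140:260,200:330],(400,369)),cv2.resize(g["img"][150:270,140:270],(400,369))]); cv2.imwrite("pics/z.png",im[:,:,::-1])
E
```

```text
t 20.68 pos [510.6 -99.9 258.9] yaw -8.78 F [ 0.8 -0.2 -0.2] gap 85.2 tiltz [-0.001  0.    -1.   ]
 target (596.5, -279.5, 240, -15)  in final tool axes [129.5 151.3  18.9]  current axes [112.3 164.4  18.9]  turn(rotvec) [0.    0.001 0.109]
side plate x [-58.2  49.7] y [-47.4  50.5]
side pipe y,z [ 0.1 99.2] yaw,pitch [-0.038  0.035] x [-34.8  25.7] 195 exp z 99.5
scene plate x [-51.8  56.4] y [-45.1  52.6]
scene pipe y,z [ 1.9 99. ] yaw,pitch [ 0.015 -0.005] x [-30.3  29.2] 423 exp z 99.5
wrist plate x [-54.4  43.4] y [-48.   49.2]
wrist pipe y,z [ -0.9 100.1] yaw,pitch [-0.001  0.005] x [-32.   14.7] 7185 exp z 99.5
handle 1226 [ 510.2 -100.6   21.6   30.1   81.1] zmed 157.4
prong 1389 [482.6 -97.   59.9 155.5  80.9] zmed 17.6
pad 8532 [482.7 -95.   89.8 200.   83.6] zmed 5.6
```

View pics/z.png

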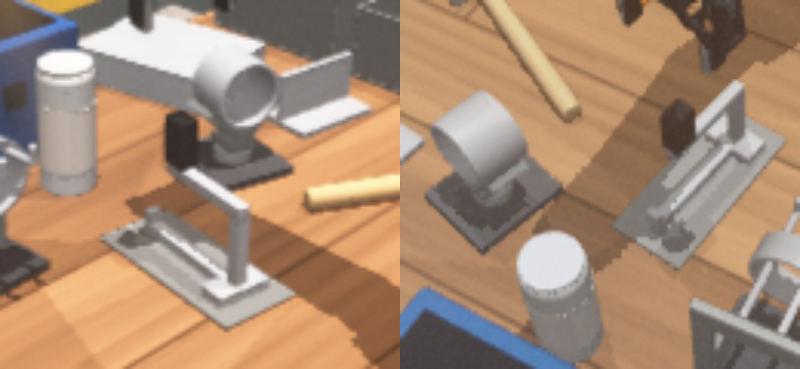

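The picture shows the pipe bedded in the V, the hook upright on its pad, and the gripper clear of both.

```bash
python3 -c "
from h import *
print(job.finish_job())"
```

```text
the job is handed in; nothing more can be done
None
```

I handed the job in at about 21 s of the 72 s: the long pipe lies bedded and centred in the V-rest within about 3 mm, and the hook stands upright on its grey pad with the gripper clear; the judge gave no verdict.

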